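# Hold a loose hinge leaf in line with its mate

### The arm

A 6-joint arm with a two-finger parallel gripper is mounted at the origin on a cart in front of the work surface, level with it; the furniture and walls round the work are solid. World frame = base frame: x ahead of the robot, y to its left, z up, the work surface at z = 0. Lengths are in m, angles in rad, forces in N, time in s.
With the tool pointing down it reaches from about 0.375 to 0.975 m from the base axis. Payload 3.8 kg.
Tool frame: the origin (TCP) lies on the centre line of the jaws, within the pads' length; the fingertips stand 14 mm ahead of it and the grasp point (between the pads) lies 5 mm behind it; x points along the fingers, y is the direction in which the jaws open and shut, and the axes are right-handed (so a half turn about x gives the same grasp; the last joint's range is limited). The gripper opens to 85 mm and grips with 20 to 120 N. Pads are 22 mm wide; open, the fingers measure 114 mm over their backs; the gripper's body (76 mm by 85 mm) begins 54 mm behind the grasp point. The pads swing forward as they close: fully open they stand 13 mm farther back than shut.
Start: joints at [-1.259, 0.264, 1.604, -0, 1.274, -0.037], TCP at [0.231, -0.634, 0.245] pointing down, gripper open.
Joint ranges: [-2.63, 2.63], [-0.94, 2.18], [0.31, 2.57], [-1.31, 4.45], [0, 2.66], [-2.55, 2.55]. Speed limits (rad/s): [2.57, 2.57, 3.14, 3.14, 3.14, 3.14].

### API

Orientations are given as a unit quaternion [x, y, z, w].
In Python, from workcell import read_state, read_camera, camera_model, finish_job, look_for, silhouettes, pinpoint gives the robot as it stands.
- The arm moves only by the tool servo_tool, never from a script. Its argument "moves" is a list of rows, each a list of 3 entries, a list of its own where there are three numbers: the turn, a rotation vector about the tool's x, y, z scaled (see below), then the shift along the tool's x, y, z scaled (see below), then the closure, from -1 (fully open) to 1 (shut). In form: [[[rx, ry, rz], [tx, ty, tz], hand], ...]. A call has 1 to 8 rows; each row shifts and turns the commanded pose from where the row before left it, along the tool's axes as they then stand; what a row does not reach is not made up. The controller multiplies each number of a shift by 25 mm and each number of a turn by 6 degrees. A row lasts 1/8 s, in which the tool goes at most 62.5 mm and 10.7 degrees, less where a joint would pass 70% of its speed; a pose out of reach is approached as far as the arm can. A call with a number of a shift or a turn outside -1 to 1 is refused whole. A call with a gripper value outside its range is refused whole. The fingers move at their own pace and stop on an object; "newtons" is the grip in N (left out, the last holds). Time passes only in rows, so rows that do not move let the fingers close. It gives the time, the measured TCP pose, the force and the opening at its end, in the units of the state.
- read_state(): the state, without advancing time (a new reading comes with each control period).
- read_camera(name): name is "scene" or "top" or "wrist"; returns the picture (480x640x3 uint8, red, green, blue); there is no depth.
- camera_model(name): a dict with "fx", "fy", "cx", "cy" (pixels), "R" (3x3) and "t" (3): a world point X has camera coordinates R X + t. Camera axes: x right, y down, z forward; pixel columns grow to the right and rows downward; lengths in m; the calibration is good to about 2 mm. The wrist camera is an equidistant fisheye: a pixel r from the principal point sees the ray r / f radians off the axis. A picture is of the moment at which its call begins: read the wrist's pose just before it. camera_model takes no time and is no camera call; for the wrist camera it gives the pose at the moment of the call.
- finish_job(): hands the job in, once; it reports no verdict.
Trained networks look in the newest picture that a camera, given by its name, has taken for a name from the list of things; names that differ only in an ending like _2 or _b are one class to them, and where a whole thing is asked for, a point or a joint stands for the part that bears it (a point fixed in the world has none). Each returns a list of dicts, best first, with "score" (0 to 1); they miss things now and then, are a little off and sometimes report something else, mostly with a low value. They report only what shows in the picture. A call takes as long as a camera call.
- look_for(camera, query): "box" ([left, top, right, bottom] in pixels, round what is visible of it).
- silhouettes(camera, query): "region" (480x640 bool, what is visible of it) and "box" ([left, top, right, bottom] in pixels, round what is visible of it).
- pinpoint(camera, query): "position" ([column, row] in pixels: a listed point, or the origin of a listed thing).
The state is a dict: "time": time; "q": joint angles; "qvel": joint speeds; "joint_efforts": joint torques, N m; "tcp_pos": TCP position; "eef_rot": TCP orientation; "contact_force": force on the tool from outside, world axes, zero at the start; "moment": the same for the moment, N m; "grip_width": opening from 0.0 (shut) to 1.0 (fully open).
Only numpy, scipy, OpenCV 4.12 (cv2) and the standard library are available. Lean on these libraries where they do the work, as an engineer would, in place of code of your own. Each camera call takes 0.05 s, during which the arm holds its last target.

### The job

Move the tape measure that stands in front of the jamb block out of the way: set it down upright on the bench at least 15 cm from where it stood and let go of it. Then pick up the loose hinge leaf by its wooden batten and bring its knuckle into the gap between the two knuckles of the leaf on the jamb, leaf level, so that the three holes line up and a straight pin could be pushed through. Finish while holding it still there, carried by the gripper alone and not resting or pressing on the jamb or anything else; leave the other things on the bench where they are.

Things in the scene. Friction and masses are not known exactly. Their poses are not given: they have to be found in the camera images.
- jamb: Pale timber block fixed to the bench, 70 (x) by 150 (y) by 52 mm high, a 12 mm stop strip on its far edge, a steel hinge leaf on top. Origin: centre of its underside; x points away from the hinge side (robot's side), y along the hinge axis, z up; yaw under 15 deg. Two fixed knuckles overhang its -x face: tubes 22 mm outside, 12 mm hole, axis at x=-50, z=63 mm, y=-49 to -21 and 21 to 49.
- jamb_gap (a point): Middle of the 42 mm gap between the two fixed knuckles, on their axis: (-50, 0, 63) mm in the jamb's frame, so 63 mm above the bench; axes as the jamb's. The loose knuckle's centre belongs here. Below the knuckles and in front of them (-x) there is only the bench.
- loose_leaf: Loose leaf (0.3 kg) flat on the bench left or right of the jamb: steel plate 4 mm thick, x -20 to 60, y -49 to 49 mm, wooden batten on it as handle: x -15 to 15, y -55 to 55, z 4 to 48. Origin: plate's underside below the batten's centre; x points to the knuckle, y along its axis, z up. In place its axes match the jamb's and its underside is 52 mm up. Yaw within 20 deg at the start.
- leaf_hole (a point): Centre of the hole of the loose leaf's single knuckle (tube 22 mm outside, 12 mm hole, 34 mm long along y, on a 34 mm wide tongue of the plate): (75, 0, 11) mm in the leaf's frame; axes as the leaf's. The leaf's centre of mass lies about 25 mm from the batten's middle towards it.
- tape_measure: Tape measure standing upright on the bench in front of the fixed knuckles, where the loose leaf has to go; 0.24 kg. Origin: on its underside, between its flat sides; z up. Case 34 mm thick (x -17 to 17 mm; grasp these sides), y -28 to 44 mm, 62 mm high. Yaw within about 20 deg of the jamb's.
- sanding_block: Bystander: cork sanding block, 58 (x) by 95 (y) by 27 mm, lying on the other side of the jamb from the loose leaf. Origin: centre of its underside.
- driver_b: Bystander: small screwdriver lying beside the jamb's left (+y) end, 187 mm long (x), 22 mm thick. Origin: on the bench under its middle.
- hinge_pin: Bystander: steel hinge pin 8 mm thick, 110 mm long along x with a 25 mm cranked end, lying beside the jamb's right (-y) end. Origin: on the bench under the middle of its length.

How it is judged:
On the way:
1. the tape measure stands upright on the bench, let go of, at least 13 cm from where it stood (distance of tape_measure from where it was at the start of the episode above 0.13 m and height (world z) of tape_measure below 0.006 m and angle between tape_measure's own z axis and vertical below 0.15 rad and linear speed of tape_measure below 0.02 m/s and contact force between the fingers and tape_measure below 0.3 N), for 0.2 s.
At the end, for the whole second after the job is handed in: Loose hole centre within 4 mm of the fixed axis (across and height), 6 mm along it; axes within 0.08 rad, level within 0.12 rad; still, gripped, under 1.5 N on the jamb, nothing on other things; tape measure upright, released, on the bench, over 13 cm from its start; bystanders within 3 cm (all of step 1 and x of leaf_hole in the frame of jamb between -0.054 and -0.046 m and y of leaf_hole in the frame of jamb between -0.006 and 0.006 m and z of leaf_hole in the frame of jamb between 0.059 and 0.067 m and angle between the y axis of loose_leaf and the y axis of jamb, either way round below 0.08 rad and angle between loose_leaf's own z axis and vertical below 0.12 rad and linear speed of loose_leaf below 0.02 m/s and contact force between the fingers and loose_leaf above 4 N and contact force between loose_leaf and jamb below 1.5 N and contact force between loose_leaf and tape_measure below 0.3 N and contact force between loose_leaf and sanding_block below 0.3 N and contact force between loose_leaf and driver_b below 0.3 N and contact force between loose_leaf and hinge_pin below 0.3 N); the arm keeps its last pose, push and grip.
It fails at once if a bystander (sanding block, screwdriver or hinge pin) is moved by more than 3 cm (distance of any of sanding_block, driver_b, hinge_pin from where it was at the start of the episode above 0.03 m).
It also fails if it takes over 51 s, if anything falls off the work surface, if the arm or the gripper's body presses on something with over 40 N, if the wrist force passes 120 N, or if a joint passes its speed limit or range.

## Working session

There is one attempt and no reset: what is moved stays moved. The work goes in short steps, Python scripts to look and compute and a tool call to move; the robot and the scene stay as the last step left them, time stands still between calls to the robot, and variables do not carry over. Pictures are saved under pics/ and viewed, and the job is handed in when it is done.

Besides the shell and the picture viewer there is one more tool, called after "Request:" as name(argument=value, ...), one argument or row to a line, values as JSON. servo_tool: Moves the arm, as the interface text tells. Shifts and turns lie within -1 to 1; 1 stands for 25 mm of shift or 6 degrees of turn. Its arguments: {"type":"object","properties":{"moves":{"type":"array"},"newtons":{"type":"number"}},"required":["moves"]}

```bash
mkdir -p pics; ls; python3 - <<'E'
from workcell import *
import cv2
s=read_state(); print(s)
for n in ("scene","top"):
    im=read_camera(n); cv2.imwrite(f"pics/{n}0.png",im[:,:,::-1])
    m=camera_model(n); print(n,{k:(v if not hasattr(v,'tolist') else v.tolist()) for k,v in m.items()})
E
```

```text
pics
{'time': 0.0, 'q': array([-1.25889849e+00,  2.64785449e-01,  1.60538691e+00,  2.50777903e-05,
        1.27369414e+00, -3.69448942e-02]), 'qvel': array([-1.14816019e-03, -6.04097947e-05,  9.92836925e-05,  1.63202386e-03,
       -1.40166460e-04, -1.99642573e-04]), 'joint_efforts': array([ 7.55123365e-04, -5.15111697e+01, -3.67314255e+01, -2.98243012e-04,
        1.27891821e-02, -4.13206476e-05]), 'tcp_pos': array([ 0.23048316, -0.63368165,  0.24393326]), 'eef_rot': array([-0.69627616, -0.12350497,  0.69647971, -0.12190997]), 'contact_force': array([ 0.47490193, -0.79764661,  0.00868218]), 'moment': array([-0.04291748, -0.02026065, -0.00359595]), 'grip_width': 1.0031047538199116}
scene {'fx': 598.7421367224132, 'fy': 598.7421367224132, 'cx': 312.3655114269754, 'cy': 232.8265279995243, 'R': [[0.575401379195773, -0.8178582684006798, -0.004594086225125092], [-0.37777962190973763, -0.26079517888416553, -0.8884078072262265], [0.7253935553127956, 0.5129266297234117, -0.4590320930297187]], 't': [-0.33798461446356803, 0.2668354459150707, 1.2291871730010937]}
top {'fx': 580.327009337058, 'fy': 580.327009337058, 'cx': 319.440584390514, 'cy': 239.93365508607005, 'R': [[0.11093987409935586, -0.9938233991128684, 0.0027195055732667887], [-0.9716361304815795, -0.10903733934637427, -0.2098430093451916], [0.20884342047955845, 0.020637587165353476, -0.9777313105952938]], 't': [-0.060837975729011826, 0.5788962726389159, 1.1499450242468174]}
```

View pics/scene0.png

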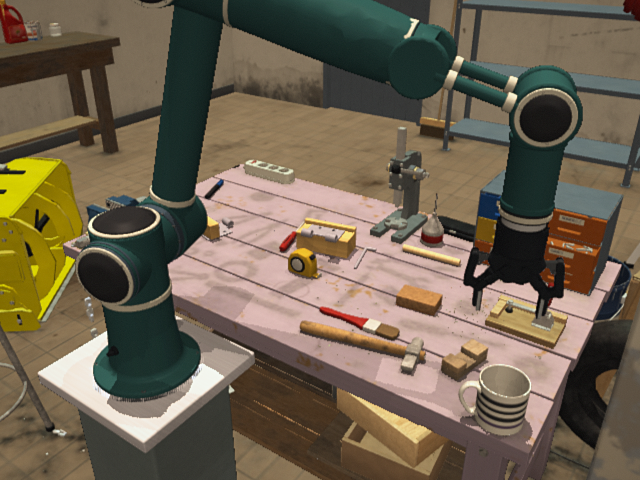

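View pics/top0.png

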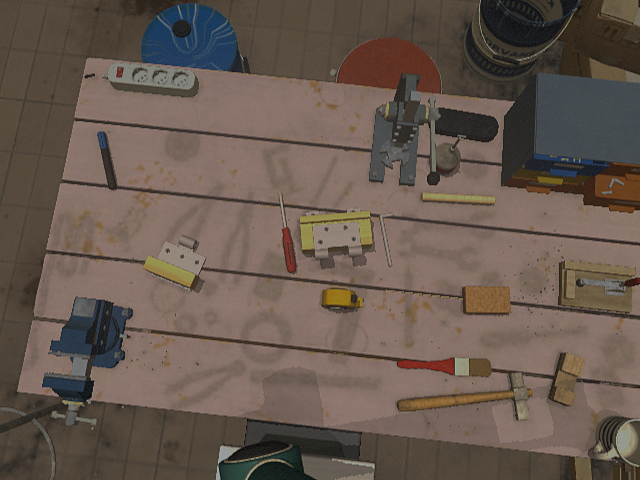

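```bash
cat > h.py <<'E'
import numpy as np, cv2
from workcell import *
from scipy.optimize import minimize
def proj(m,X):
    C=np.asarray(X)@np.array(m['R']).T+np.array(m['t'])
    if m.get('fish'):
        r=np.hypot(C[:,0],C[:,1]); th=np.arctan2(r,C[:,2]); k=m['fx']*th/np.maximum(r,1e-9)
        return np.c_[m['cx']+k*C[:,0],m['cy']+k*C[:,1]]
    return np.c_[m['cx']+m['fx']*C[:,0]/C[:,2],m['cy']+m['fy']*C[:,1]/C[:,2]]
def ray(m,uv,z):
    d=np.array([(uv[0]-m['cx'])/m['fx'],(uv[1]-m['cy'])/m['fy'],1.])
    if m.get('fish'):
        r=np.hypot(d[0],d[1]); d=np.array([np.sin(r)*d[0]/r,np.sin(r)*d[1]/r,np.cos(r)])
    R=np.array(m['R']);c=-R.T@np.array(m['t']);w=R.T@d
    return c+w*(z-c[2])/w[2]
def cam(n):
    m=dict(camera_model(n)); m['fish']=(n=='wrist'); return m
def box(x0,x1,y0,y1,z0,z1):
    return np.array([[x,y,z] for x in np.linspace(x0,x1,4) for y in np.linspace(y0,y1,4) for z in np.linspace(z0,z1,3)])/1000
def tube(x,z,r,y0,y1):
    a=np.linspace(0,2*np.pi,24,endpoint=False)
    return np.array([[x+r*np.cos(t),y,z+r*np.sin(t)] for t in a for y in (y0,(y0+y1)/2,y1)])/1000
LEAF=[box(-20,60,-49,49,0,4),box(-15,15,-55,55,4,48),box(58,75,-17,17,0,4),tube(75,11,11,-17,17)]
JAMB=[box(-35,35,-75,75,0,52),tube(-50,63,11,-49,-21),tube(-50,63,11,21,49),box(-50,-34,-49,-21,52,56),box(-50,-34,21,49,52,56)]
TAPE=[box(-17,17,-28,44,0,62)]
def xf(P,p):
    c,s=np.cos(p[2]),np.sin(p[2]); R=np.array([[c,-s,0],[s,c,0],[0,0,1]])
    return P@R.T+np.array([p[0],p[1],p[3] if len(p)>3 else 0])
def render(m,parts,p,S=4,shape=(480,640)):
    im=np.zeros((shape[0],shape[1]),np.uint8)
    for P in parts:
        h=cv2.convexHull(proj(m,xf(P,p)).astype(np.float32))
        cv2.fillConvexPoly(im,np.round(h*16).astype(np.int32),255,cv2.LINE_AA,4)
    return im/255.
def fit(views,parts,p0,scale=(.01,.01,.15)):
    def f(q):
        p=np.array(p0)+np.array(q)*np.array(scale); e=0
        for m,mask in views:
            r=render(m,parts,p); e+=1-np.minimum(r,mask).sum()/np.maximum(r,mask).sum()
        return e
    best=min((minimize(f,q,method='Nelder-Mead',options=dict(xatol=.01,fatol=1e-4,initial_simplex=np.array([q]+[np.array(q)+d for d in np.eye(3)]))) for q in ([0,0,0],[0,0,1.],[0,0,-1.])),key=lambda r:r.fun)
    return np.array(p0)+best.x*np.array(scale),best.fun/len(views)
E
python3 - <<'E'
from h import *
import pickle
out={}
for n in ("top","scene"):
    m=cam(n)
    for q in ("jamb","loose_leaf","tape_measure"):
        s=silhouettes(n,q)
        if s: out[n,q]=s[0]['region']; print(n,q,s[0]['score'],s[0]['box'],s[0]['region'].sum(),len(s))
for q in ("jamb","loose_leaf","tape_measure","leaf_hole","jamb_gap","sanding_block","driver_b","hinge_pin"):
    z={'leaf_hole':.011,'jamb_gap':.063}.get(q,0)
    for n in ("top",)+(("scene",) if z else ()):
        s=pinpoint(n,q); 
        if s: print(n,q,s[0]['score'],np.round(s[0]['position'],1),ray(cam(n),s[0]['position'],z).round(4))
pickle.dump(out,open('sil.pkl','wb'))
E
```

```text
top jamb 0.61 [298.6, 207.9, 374.2, 258.0] 2969 1
top tape_measure 0.88 [320.7, 286.7, 364.1, 310.2] 755 1
scene jamb 0.65 [295.1, 214.8, 355.6, 255.0] 1792 1
scene loose_leaf 0.75 [203.9, 215.8, 230.6, 239.4] 453 1
scene tape_measure 0.91 [285.2, 248.5, 322.9, 279.4] 709 2
top jamb 0.65 [332.2 232.4] [ 0.6152 -0.0208  0.    ]
top loose_leaf 0.91 [175.2 273.3] [0.4868 0.3077 0.    ]
top tape_measure 0.72 [342.5 301.5] [ 0.4664 -0.059   0.    ]
top leaf_hole 0.9 [188.  241.9] [0.5567 0.2884 0.011 ]
scene leaf_hole 0.65 [221.9 219.2] [0.5685 0.3193 0.011 ]
top jamb_gap 0.96 [336.9 252.5] [ 0.5593 -0.0351  0.063 ]
scene jamb_gap 0.76 [317.2 234.2] [ 0.5687 -0.0293  0.063 ]
top sanding_block 0.84 [484.3 295.2] [ 0.5138 -0.3611  0.    ]
top driver_b 0.96 [284.4 232.2] [0.6039 0.0838 0.    ]
top hinge_pin 0.69 [384.5 238.9] [ 0.6135 -0.1366  0.    ]
```

```bash
python3 - <<'E'
from h import *
import pickle
o=pickle.load(open('sil.pkl','rb')); T=cam('top');S=cam('scene')
read_camera('top')
s=silhouettes('top','loose_leaf')
if s: o['top','loose_leaf']=s[0]['region']; print(s[0]['score'],s[0]['box'])
pickle.dump(o,open('sil.pkl','wb'))
P={}
for q,parts,p0 in (('jamb',JAMB,[.615,-.02,-.1]),('tape_measure',TAPE,[.466,-.059,-.1]),('loose_leaf',LEAF,[.487,.308,-.25])):
  for cs in (('top',),('scene',),('top','scene')):
    v=[(cam(c),o[c,q].astype(float)) for c in cs if (c,q) in o]
    if len(v)==len(cs): p,e=fit(v,parts,p0); print(q,cs,p.round(4),round(e,3)); P[q,cs]=p
im=cv2.imread('pics/top0.png'); k=4
big=cv2.resize(im[190:320,140:390],None,fx=3.2,fy=3.2,interpolation=cv2.INTER_CUBIC)
for q,parts in (('jamb',JAMB),('tape_measure',TAPE),('loose_leaf',LEAF)):
  p=P.get((q,('top',)),[.487,.308,-.25])
  for A in parts:
    h=cv2.convexHull(proj(T,xf(A,p)).astype(np.float32))[:,0]; h=((h+.5-[140,190])*3.2).astype(np.int32)
    cv2.polylines(big,[h],True,(0,255,0),1)
cv2.imwrite('pics/ov1.png',big)
E
```

```text
0.57 [143.3, 233.9, 208.0, 290.6]
jamb ('top',) [ 0.612  -0.0271  0.199 ] 0.062
jamb ('scene',) [ 0.6263 -0.019   0.1768] 0.083
jamb ('top', 'scene') [ 0.6138 -0.0267  0.1984] 0.129
tape_measure ('top',) [ 0.4697 -0.0595  0.1014] 0.179
tape_measure ('scene',) [ 0.4686 -0.0582 -0.2684] 0.219
tape_measure ('top', 'scene') [ 0.4703 -0.0598  0.1098] 0.222
loose_leaf ('top',) [ 0.4856  0.3103 -0.2766] 0.052
loose_leaf ('scene',) [ 0.4954  0.3198 -0.4159] 0.477
loose_leaf ('top', 'scene') [ 0.4861  0.3102 -0.2752] 0.281
```

View pics/ov1.png

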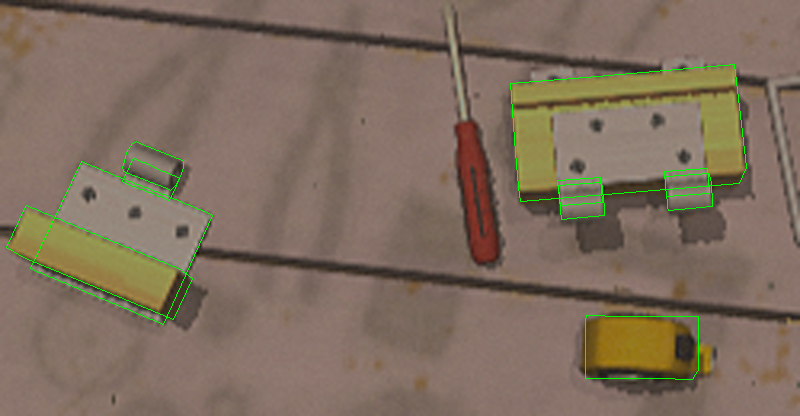

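```bash
cat >> h.py <<'E'
from scipy.spatial.transform import Rotation as Ro
def goal(pos,yaw,flip=0,s=None):
    """jaws (tool y) along direction yaw (world), tool x down"""
    s=s or read_state(); R=Ro.from_quat(s['eef_rot']); 
    y=np.array([np.cos(yaw),np.sin(yaw),0]); best=None
    for sg in (1,-1):
        yy=y*sg; G=Ro.from_matrix(np.c_[[0,0,-1.],yy,np.cross([0,0,-1.],yy)])
        rv=(R.inv()*G).as_rotvec()
        if best is None or np.linalg.norm(rv)<np.linalg.norm(best[0]): best=(rv,G)
    rv,G=best
    d=np.array(pos)-s['tcp_pos']
    print('t',round(s['time'],2),'tcp',s['tcp_pos'].round(4),'q6',s['q'][5].round(2),'grip',round(s['grip_width'],3),'F',s['contact_force'].round(1))
    print('turn rows(6deg):',(np.degrees(rv)/6).round(2),' shift rows now-axes:',(R.inv().apply(d)/.025).round(2),' goal-axes:',(G.inv().apply(d)/.025).round(2),'tool y now',R.apply([0,1,0]).round(3))
E
python3 - <<'E'
from h import *
goal([.469,-.052,.15],.10)
T=cam('top')
for uv in ((400,365),(460,370),(364,298),(320,298)): print(uv,ray(T,uv,0).round(3))
E
```

```text
t 1.0 tcp [ 0.2307 -0.6344  0.2453] q6 -0.04 grip 1.002 F [ 0.6  0.5 -0.9]
turn rows(6deg): [-12.62   0.    -0.  ]  shift rows now-axes: [  3.81 -18.63 -16.92]  goal-axes: [  3.81  11.81 -22.23] tool y now [ 0.342 -0.94   0.   ]
(400, 365) [ 0.347 -0.193  0.   ]
(460, 370) [ 0.351 -0.319  0.   ]
(364, 298) [ 0.479 -0.104  0.   ]
(320, 298) [ 0.468 -0.01   0.   ]
```

Request:
servo_tool(
  moves=[
    [[-1,0,0],[0.3,0,0],-1],
    [[-1,0,0],[0.3,0,0],-1],
    [[-1,0,0],[0.3,0,0],-1],
    [[-1,0,0],[0.3,0,0],-1],
    [[-1,0,0],[0.3,0,0],-1],
    [[-1,0,0],[0.3,0,0],-1],
    [[-1,0,0],[0.3,0,0],-1],
    [[-1,0,0],[0.3,0,0],-1],
  ],
  newtons=60,
)

```text
time: 2.0
tcp_pos: [0.2307, -0.6344, 0.185]
eef_rot: [0.586, 0.396, -0.586, 0.396]
contact_force: [-0.3, -0.2, -1.2]
grip_width: 1.002
```

Request:
servo_tool(
  moves=[
    [[-1,0,0],[0.3,0,0],-1],
    [[-1,0,0],[0.3,0,0],-1],
    [[-1,0,0],[0.3,0,0],-1],
    [[-1,0,0],[0.3,0,0],-1],
    [[-0.6,0,0],[0.2,0,0],-1],
    [[0,0,0],[0,0.5,-1],-1],
    [[0,0,0],[0,0.5,-1],-1],
    [[0,0,0],[0,0.5,-1],-1],
  ],
)

```text
time: 3.0
tcp_pos: [0.2609, -0.5554, 0.1502]
eef_rot: [0.475, 0.524, -0.475, 0.524]
contact_force: [0.0, 0.7, -0.8]
grip_width: 1.004
```

Request:
servo_tool(
  moves=[
    [[0,0,0],[0,0.5,-1],-1],
    [[0,0,0],[0,0.5,-1],-1],
    [[0,0,0],[0,0.5,-1],-1],
    [[0,0,0],[0,0.5,-1],-1],
    [[0,0,0],[0,0.5,-1],-1],
    [[0,0,0],[0,0.5,-1],-1],
    [[0,0,0],[0,0.5,-1],-1],
    [[0,0,0],[0,0.5,-1],-1],
  ],
)

```text
time: 4.0
tcp_pos: [0.3412, -0.346, 0.1504]
eef_rot: [0.475, 0.524, -0.475, 0.524]
contact_force: [1.0, -0.4, -0.2]
grip_width: 1.001
```

Request:
servo_tool(
  moves=[
    [[0,0,0],[0,0.5,-1],-1],
    [[0,0,0],[0,0.5,-1],-1],
    [[0,0,0],[0,0.5,-1],-1],
    [[0,0,0],[0,0.5,-1],-1],
    [[0,0,0],[0,0.5,-1],-1],
    [[0,0,0],[0,0.5,-1],-1],
    [[0,0,0],[0,0.5,-1],-1],
    [[0,0,0],[0,0,0],-1],
  ],
)

```text
time: 5.0
tcp_pos: [0.4111, -0.1631, 0.1504]
eef_rot: [0.474, 0.524, -0.474, 0.525]
contact_force: [-0.5, -1.4, -0.3]
grip_width: 1.002
```

```bash
python3 - <<'E'
from h import *
goal([.469,-.052,.15],.10)
m=cam('wrist'); im=read_camera('wrist'); cv2.imwrite('pics/w1.png',im[:,:,::-1])
import pickle; pickle.dump(m,open('w1.pkl','wb')); print(m['fx'],m['cx'],m['cy'])
for q,p in (('tape_measure',TAPE),('jamb',JAMB)):
    s=silhouettes('wrist',q)
    if s: 
        print(q,s[0]['score'],s[0]['box']); print(fit([(m,s[0]['region'].astype(float))],p,[.4697,-.0595,.10] if q[0]=='t' else [.612,-.027,.2]))
E
```

```text
t 5.0 tcp [ 0.4111 -0.1631  0.1504] q6 -0.53 grip 1.002 F [-0.5 -1.4 -0.3]
turn rows(6deg): [ 0.  0. -0.]  shift rows now-axes: [ 0.02  2.75 -4.19]  goal-axes: [ 0.01  2.75 -4.19] tool y now [0.995 0.1   0.   ]
371.64829954431775 316.963738822479 240.02425677361518
tape_measure 0.76 [388.1, 34.8, 462.2, 158.5]
(array([ 0.47072234, -0.06741269,  0.09304114]), np.float64(0.1703921407705291))
jamb 0.91 [522.7, 0.0, 639.8, 201.2]
(array([ 0.61643842, -0.02820281,  0.19986776]), np.float64(0.05987876762771116))
```

View pics/w1.png

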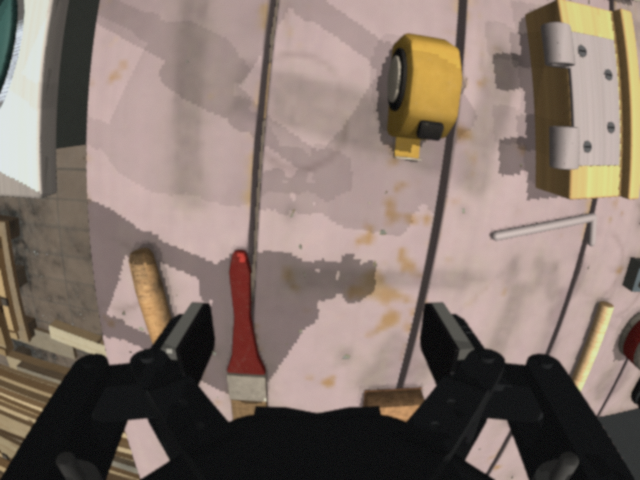

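Request:
servo_tool(
  moves=[
    [[0,0,0],[0,0.55,-0.84],-1],
    [[0,0,0],[0,0.55,-0.84],-1],
    [[0,0,0],[0,0.55,-0.84],-1],
    [[0,0,0],[0,0.55,-0.84],-1],
    [[0,0,0],[0,0.55,-0.84],-1],
    [[0,0,0],[0.6,0,0],-1],
    [[0,0,0],[0.6,0,0],-1],
    [[0,0,0],[0.6,0,0],-1],
  ],
)

```text
time: 6.15
tcp_pos: [0.4679, -0.0542, 0.1035]
eef_rot: [0.475, 0.524, -0.476, 0.523]
contact_force: [-0.3, -0.6, 0.5]
grip_width: 1.001
```

Request:
servo_tool(
  moves=[
    [[0,0,0],[0.6,0,0],-1],
    [[0,0,0],[0.6,0,0],-1],
    [[0,0,0],[0.6,0,0],-1],
    [[0,0,0],[0.6,0,0],-1],
    [[0,0,0],[0.6,0,0],-1],
    [[0,0,0],[0,0,0],1],
    [[0,0,0],[0,0,0],1],
    [[0,0,0],[0,0,0],1],
  ],
  newtons=40,
)

```text
time: 7.15
tcp_pos: [0.4699, -0.0535, 0.0311]
eef_rot: [0.475, 0.523, -0.475, 0.524]
contact_force: [-2.1, -0.1, 3.4]
grip_width: 0.399
```

Request:
servo_tool(
  moves=[
    [[0,0,0],[0,0,0],1],
    [[0,0,0],[0,0,0],1],
    [[0,0,0],[0,0,0],1],
  ],
)

```text
time: 7.52
tcp_pos: [0.4698, -0.0535, 0.0311]
eef_rot: [0.475, 0.523, -0.475, 0.524]
contact_force: [-0.3, 1.1, 6.1]
grip_width: 0.397
```

Request:
servo_tool(
  moves=[
    [[0,0,0],[-0.6,0,0],1],
    [[0,0,0],[-0.6,0,0],1],
    [[0,0,0],[0,-0.15,0.74],1],
    [[0,0,0],[0,-0.15,0.74],1],
    [[0,0,0],[0,-0.15,0.74],1],
    [[0,0,0],[0,-0.15,0.74],1],
    [[0,0,0],[0,-0.15,0.74],1],
    [[0,0,0],[0,-0.15,0.74],1],
  ],
)

```text
time: 8.52
tcp_pos: [0.4574, -0.1667, 0.0611]
eef_rot: [0.475, 0.524, -0.475, 0.524]
contact_force: [-0.1, 0.4, -1.4]
grip_width: 0.4
```

Request:
servo_tool(
  moves=[
    [[0,0,0],[0,-0.15,0.74],1],
    [[0,0,0],[0,-0.15,0.74],1],
    [[0,0,0],[0,-0.15,0.74],1],
    [[0,0,0],[0,-0.15,0.74],1],
    [[0,0,0],[0.3,0,0],1],
    [[0,0,0],[0.4,0,0],1],
    [[0,0,0],[0.3,0,0],1],
    [[0,0,0],[0.1,0,0],1],
  ],
)

```text
time: 9.52
tcp_pos: [0.4489, -0.2402, 0.0316]
eef_rot: [0.475, 0.525, -0.475, 0.523]
contact_force: [-0.4, 0.1, -2.4]
grip_width: 0.399
```

```bash
python3 - <<'E'
from h import *
s=read_state(); print(s['tcp_pos'],s['contact_force'],s['grip_width'])
cv2.imwrite('pics/s2.png',read_camera('scene')[:,:,::-1][180:380,240:480].repeat(3,0).repeat(3,1))
E
```

```text
[ 0.44894605 -0.24022279  0.03157642] [-0.35105439  0.09237524 -2.37925078] 0.3987036910094168
```

View pics/s2.png

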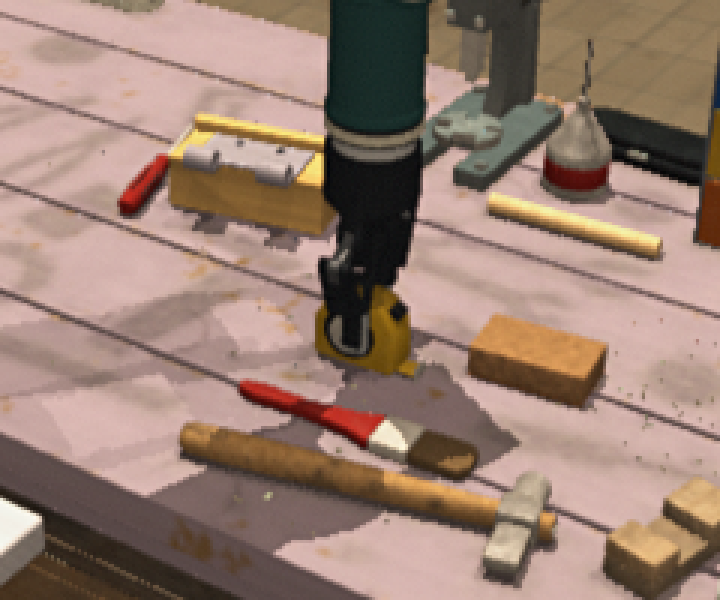

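Request:
servo_tool(
  moves=[
    [[0,0,0],[0.04,0,0],1],
    [[0,0,0],[0,0,0],1],
    [[0,0,0],[0,0,0],-1],
    [[0,0,0],[0,0,0],-1],
    [[0,0,0],[0,0,0],-1],
    [[0,0,0],[0,0,0],-1],
    [[0,0,0],[-1,0,0],-1],
    [[0,0,0],[-1,0,0],-1],
  ],
)

```text
time: 10.58
tcp_pos: [0.4493, -0.2409, 0.0819]
eef_rot: [0.475, 0.524, -0.475, 0.523]
contact_force: [-0.0, -0.3, 0.1]
grip_width: 1.002
```

Request:
servo_tool(
  moves=[
    [[0,0,0],[-1,0,0],-1],
    [[0,0,0],[-1,0,0],-1],
    [[0,0,0],[-1,0,0],-1],
    [[0,0,0],[0,0,0],-1],
  ],
)

```text
time: 11.08
tcp_pos: [0.4513, -0.2422, 0.1591]
eef_rot: [0.475, 0.522, -0.475, 0.526]
contact_force: [0.1, -0.1, 0.5]
grip_width: 0.995
```

```bash
python3 - <<'E'
from h import *
c,s=np.cos(-.277),np.sin(-.277)
goal([.4858,.3102,.15],-.277)
m=cam('wrist'); im=read_camera('wrist'); cv2.imwrite('pics/w2.png',im[:,:,::-1])
E
```

```text
t 11.07 tcp [ 0.4513 -0.2422  0.1591] q6 -0.64 grip 0.995 F [ 0.1 -0.1  0.5]
turn rows(6deg): [ 3.58  0.02 -0.04]  shift rows now-axes: [  0.31   3.52 -21.86]  goal-axes: [  0.36  -4.72 -21.63] tool y now [0.995 0.097 0.004]
```

View pics/w2.png

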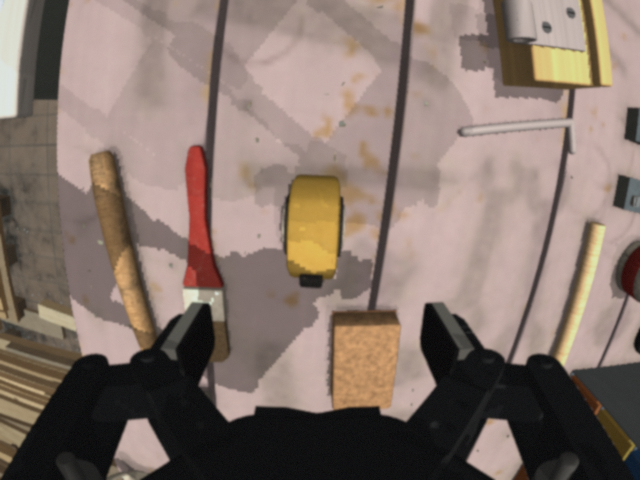

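Request:
servo_tool(
  moves=[
    [[0,0,0],[0,0.4,-1],-1],
    [[0,0,0],[0,0.4,-1],-1],
    [[0,0,0],[0,0.4,-1],-1],
    [[0,0,0],[0,0.4,-1],-1],
    [[0,0,0],[0,0.4,-1],-1],
    [[0,0,0],[0,0.4,-1],-1],
    [[0,0,0],[0,0.4,-1],-1],
    [[0,0,0],[0,0.4,-1],-1],
  ],
)

```text
time: 12.12
tcp_pos: [0.5088, -0.0333, 0.1547]
eef_rot: [0.474, 0.525, -0.476, 0.523]
contact_force: [0.5, -0.1, 0.8]
grip_width: 0.997
```

Request:
servo_tool(
  moves=[
    [[0,0,0],[0,0,0],-1],
    [[0,0,0],[0,0,0],-1],
  ],
)

```text
time: 12.38
tcp_pos: [0.5089, -0.0346, 0.1555]
eef_rot: [0.474, 0.524, -0.476, 0.523]
contact_force: [-0.1, -0.7, -1.3]
grip_width: 0.996
```

```bash
python3 - <<'E'
from h import *
goal([.4858,.3102,.15],-.277)
m=cam('wrist'); im=read_camera('wrist'); 
s=silhouettes('wrist','jamb'); p=pinpoint('wrist','jamb_gap')
mk=s[0]['region']; 
P,e=fit([(m,mk.astype(float))],JAMB,[.614,-.027,.2]); print(P,e, ray(m,p[0]['position'],.063))
import pickle; pickle.dump((m,im,mk,P),open('w3.pkl','wb'))
def ov(im,m,parts,p,f):
    im=im[:,:,::-1].copy()
    for A in parts:
        h=cv2.convexHull(proj(m,xf(A,p)).astype(np.float32))[:,0]; cv2.polylines(im,[np.round(h*16).astype(np.int32)],True,(0,255,0),1,cv2.LINE_AA,4)
    cv2.imwrite(f,im)
ov(im,m,JAMB,P,'pics/w3.png')
E
```

```text
t 12.38 tcp [ 0.5089 -0.0346  0.1555] q6 -0.21 grip 0.996 F [-0.1 -0.7 -1.3]
turn rows(6deg): [3.58 0.   0.02]  shift rows now-axes: [  0.22   0.43 -13.82]  goal-axes: [  0.22  -4.66 -13.01] tool y now [ 0.995  0.098 -0.002]
[ 0.61419895 -0.02922534  0.19270708] 0.12407213405757278 [ 0.56079615 -0.03982634  0.063     ]
```

View pics/w3.png

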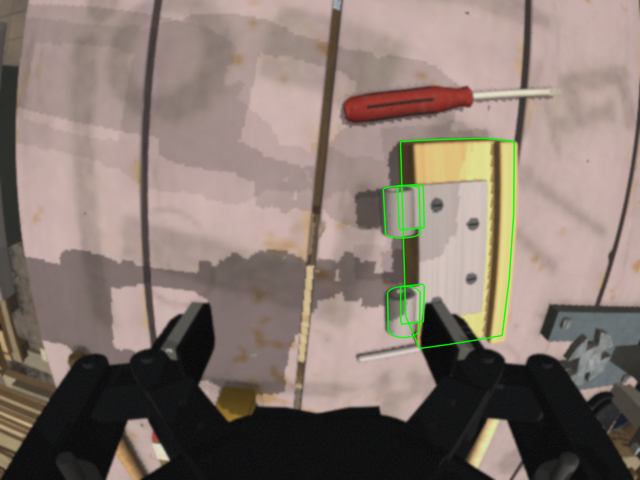

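Request:
servo_tool(
  moves=[
    [[0,0,0],[0,0.03,-1],-1],
    [[0,0,0],[0,0.03,-1],-1],
    [[0,0,0],[0,0.03,-1],-1],
    [[0,0,0],[0,0.03,-1],-1],
    [[0,0,0],[0,0.03,-1],-1],
    [[0,0,0],[0,0.03,-1],-1],
    [[0,0,0],[0,0.03,-1],-1],
    [[0,0,0],[0,0.03,-1],-1],
  ],
)

```text
time: 13.52
tcp_pos: [0.4965, 0.1653, 0.1568]
eef_rot: [0.475, 0.523, -0.475, 0.524]
contact_force: [0.1, -0.9, -1.0]
grip_width: 0.998
```

Request:
servo_tool(
  moves=[
    [[0,0,0],[0,0.03,-1],-1],
    [[0,0,0],[0,0.03,-1],-1],
    [[0.9,0,0],[0,0,0],-1],
    [[0.9,0,0],[0,0,0],-1],
    [[0.9,0,0],[0,0,0],-1],
    [[0.9,0,0],[0,0,0],-1],
    [[0,0,0],[0,0,0],-1],
    [[0,0,0],[0,0,0],-1],
  ],
)

```text
time: 14.52
tcp_pos: [0.4931, 0.2148, 0.1568]
eef_rot: [-0.565, -0.426, 0.565, -0.426]
contact_force: [0.4, -0.5, 0.0]
grip_width: 0.997
```

```bash
cat >> h.py <<'E'
def ov(im,m,parts,p,f):
    im=im[:,:,::-1].copy()
    for A in parts:
        h=cv2.convexHull(proj(m,xf(A,p)).astype(np.float32))[:,0]; cv2.polylines(im,[np.round(h*16).astype(np.int32)],True,(0,255,0),1,cv2.LINE_AA,4)
    cv2.imwrite(f,im)
E
python3 - <<'E'
from h import *
goal([.4858,.3102,.15],-.277)
m=cam('wrist'); im=read_camera('wrist'); 
s=silhouettes('wrist','loose_leaf'); p=pinpoint('wrist','leaf_hole')
print(p and ray(m,p[0]['position'],.011))
mk=s[0]['region']; 
P,e=fit([(m,mk.astype(float))],LEAF,[.4858,.3102,-.277]); print(P,e)
ov(im,m,LEAF,P,'pics/w4.png')
goal([P[0],P[1],.15],P[2])
E
```

```text
t 14.53 tcp [0.4931 0.2148 0.1568] q6 0.64 grip 0.997 F [ 0.4 -0.5  0. ]
turn rows(6deg): [-0.02  0.   -0.  ]  shift rows now-axes: [ 0.27 -1.33 -3.59]  goal-axes: [ 0.27 -1.33 -3.59] tool y now [ 0.961 -0.275  0.   ]
[0.56012639 0.28973026 0.011     ]
[ 0.48747531  0.30812764 -0.26841092] 0.03482814886457408
t 14.68 tcp [0.4931 0.2151 0.1568] q6 0.64 grip 1.001 F [ 0.1 -0.5 -0.2]
turn rows(6deg): [-0.1  0.   0. ]  shift rows now-axes: [ 0.27 -1.24 -3.52]  goal-axes: [ 0.27 -1.2  -3.53] tool y now [ 0.961 -0.275 -0.   ]
```

View pics/w4.png

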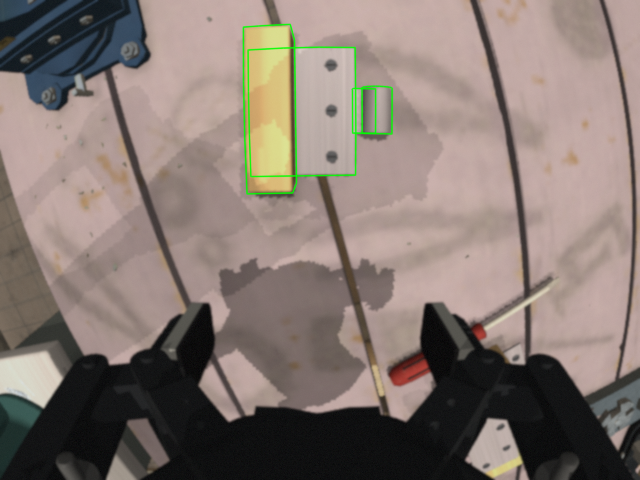

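Request:
servo_tool(
  moves=[
    [[-0.1,0,0],[0,-0.3,-0.88],-1],
    [[0,0,0],[0,-0.3,-0.88],-1],
    [[0,0,0],[0,-0.3,-0.88],-1],
    [[0,0,0],[0,-0.3,-0.88],-1],
    [[0,0,0],[0.7,0,0],-1],
    [[0,0,0],[0.7,0,0],-1],
    [[0,0,0],[0.7,0,0],-1],
    [[0,0,0],[0.7,0,0],-1],
  ],
)

```text
time: 15.68
tcp_pos: [0.4872, 0.3071, 0.0849]
eef_rot: [-0.562, -0.428, 0.563, -0.428]
contact_force: [-0.3, -0.0, 0.9]
grip_width: 1.005
```

Request:
servo_tool(
  moves=[
    [[0,0,0],[0.7,0,0],-1],
    [[0,0,0],[0.7,0,0],-1],
    [[0,0,0],[0.5,0,0],-1],
    [[0,0,0],[0.5,0,0],-1],
    [[0,0,0],[0,0,0],-1],
  ],
  newtons=80,
)

```text
time: 16.3
tcp_pos: [0.4869, 0.3076, 0.0256]
eef_rot: [-0.562, -0.429, 0.563, -0.428]
contact_force: [-0.3, 0.0, 0.2]
grip_width: 0.997
```

```bash
python3 - <<'E'
from h import *
goal([.4875,.3081,.027],-.268)
E
```

```text
t 16.3 tcp [0.4869 0.3076 0.0256] q6 0.79 grip 0.997 F [-0.3  0.   0.2]
turn rows(6deg): [-0.01  0.01  0.01]  shift rows now-axes: [-0.06  0.02 -0.02]  goal-axes: [-0.06  0.02 -0.02] tool y now [ 0.964 -0.266 -0.002]
```

Good; grasp and lift.

Request:
servo_tool(
  moves=[
    [[0,0,0],[-0.04,0,0],1],
    [[0,0,0],[0,0,0],1],
    [[0,0,0],[0,0,0],1],
    [[0,0,0],[0,0,0],1],
    [[0,0,0],[0,0,0],1],
    [[0,0,0],[0,0,0],1],
    [[0,0,0],[0,0,0],1],
  ],
)

```text
time: 17.18
tcp_pos: [0.4883, 0.3084, 0.0287]
eef_rot: [0.563, 0.428, -0.562, 0.428]
contact_force: [-0.8, -0.5, 6.6]
grip_width: 0.34
```

Request:
servo_tool(
  moves=[
    [[0,0,0],[-0.2,0,0],1],
    [[0,0,0],[-0.4,0,0],1],
    [[0,0,0],[-0.6,0,0],1],
    [[0,0,0],[-0.6,0,0],1],
    [[0,0,0],[-0.6,0,0],1],
    [[0,0,0],[-0.6,0,0],1],
    [[0,0,0],[0,0,0],1],
    [[0,0,0],[0,0,0],1],
  ],
)

```text
time: 18.18
tcp_pos: [0.4875, 0.3079, 0.1026]
eef_rot: [-0.562, -0.428, 0.563, -0.428]
contact_force: [-1.0, 0.1, -3.2]
grip_width: 0.34
```

```bash
python3 - <<'E'
from h import *
goal([.4875,.3081,.027],.198)
for n in('wrist','scene'):
    im=read_camera(n)[:,:,::-1]
    cv2.imwrite(f'pics/{n}5.png',im if n=='wrist' else im[150:300,150:390].repeat(3,0).repeat(3,1))
E
```

```text
t 18.18 tcp [0.4875 0.3079 0.1026] q6 0.79 grip 0.34 F [-1.   0.1 -3.2]
turn rows(6deg): [-4.46  0.    0.  ]  shift rows now-axes: [ 3.03 -0.   -0.01]  goal-axes: [ 3.03  0.   -0.01] tool y now [ 0.964 -0.266 -0.   ]
```

View pics/wrist5.png

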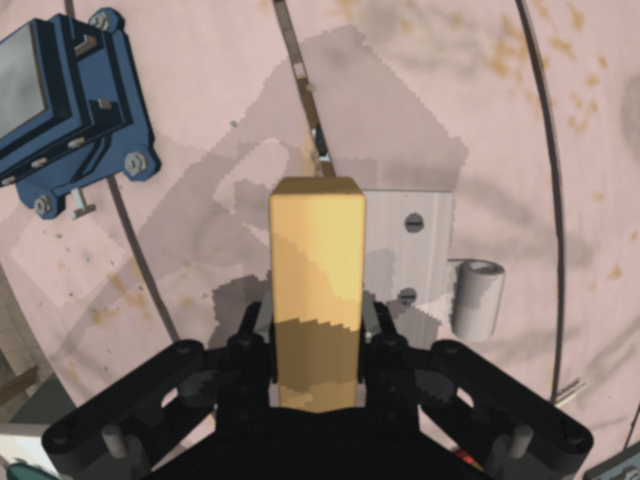

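View pics/scene5.png

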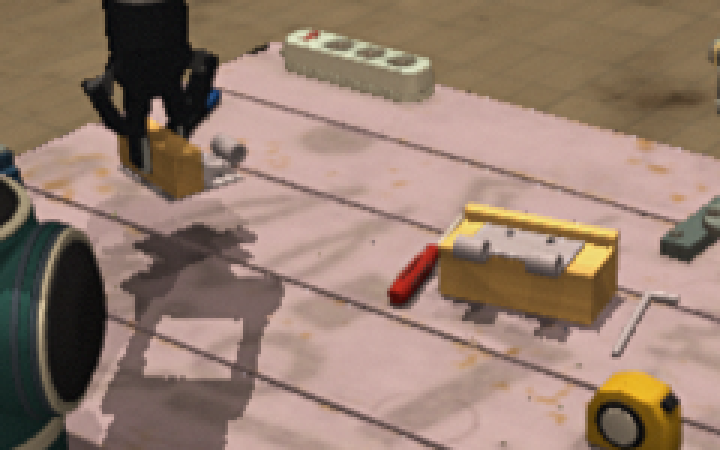

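Request:
servo_tool(
  moves=[
    [[0,0,0],[0,-0.5,0.2],1],
    [[0,0,0],[0,-0.5,0.2],1],
    [[0,0,0],[0,-0.5,0.2],1],
    [[-0.9,0,0],[0,0,0],1],
    [[-0.9,0,0],[0,0,0],1],
    [[-0.9,0,0],[0,0,0],1],
    [[-0.9,0,0],[0,0,0],1],
    [[-0.86,0,0],[0,0,0],1],
  ],
)

```text
time: 19.27
tcp_pos: [0.4466, 0.3034, 0.1028]
eef_rot: [0.447, 0.548, -0.447, 0.548]
contact_force: [1.1, 0.4, -2.4]
grip_width: 0.34
```

```bash
python3 - <<'E'
from h import *
goal([.4317,-.0646,.1],.198)
E
```

```text
t 19.27 tcp [0.4466 0.3034 0.1028] q6 0.35 grip 0.34 F [ 1.1  0.4 -2.4]
turn rows(6deg): [0.03 0.   0.  ]  shift rows now-axes: [ 0.11 -3.53 14.31]  goal-axes: [ 0.11 -3.48 14.32] tool y now [ 0.98  0.2  -0.  ]
```

Request:
servo_tool(
  moves=[
    [[0,0,0],[0,-0.24,0.95],1],
    [[0,0,0],[0,-0.24,0.95],1],
    [[0,0,0],[0,-0.24,0.95],1],
    [[0,0,0],[0,-0.24,0.95],1],
    [[0,0,0],[0,-0.24,0.95],1],
    [[0,0,0],[0,-0.24,0.95],1],
    [[0,0,0],[0,-0.24,0.95],1],
    [[0,0,0],[0,-0.24,0.95],1],
  ],
)

```text
time: 20.27
tcp_pos: [0.437, 0.1072, 0.1028]
eef_rot: [0.448, 0.547, -0.448, 0.547]
contact_force: [-0.4, 0.1, -1.4]
grip_width: 0.342
```

Request:
servo_tool(
  moves=[
    [[0,0,0],[0,-0.24,0.95],1],
    [[0,0,0],[0,-0.24,0.95],1],
    [[0,0,0],[0,-0.24,0.95],1],
    [[0,0,0],[0,-0.24,0.95],1],
    [[0,0,0],[0,-0.24,0.95],1],
    [[0,0,0],[0,-0.24,0.95],1],
    [[0,0,0],[0,-0.12,0.95],1],
    [[0,0,0],[0,0,0],1],
  ],
)

```text
time: 21.28
tcp_pos: [0.432, -0.0635, 0.103]
eef_rot: [0.449, 0.546, -0.449, 0.547]
contact_force: [-0.3, 0.3, -2.8]
grip_width: 0.341
```

Request:
servo_tool(
  moves=[
    [[0,0,0],[0.4,0,0],1],
    [[0,0,0],[0.4,0,0],1],
    [[0,0,0],[0,0,0],1],
    [[0,0,0],[0,0,0],1],
  ],
)

```text
time: 21.78
tcp_pos: [0.4322, -0.0624, 0.0825]
eef_rot: [0.448, 0.547, -0.448, 0.547]
contact_force: [0.4, -0.2, -3.3]
grip_width: 0.341
```

```bash
python3 - <<'E'
from h import *
import pickle
goal([.4905,-.0528,.0805],.198)
D={}
for n in('wrist','top','scene'):
    m=cam(n); im=read_camera(n); D[n]=(m,im)
    for q,z in (('leaf_hole',.063),('jamb_gap',.063)):
        p=pinpoint(n,q)
        if p: print(n,q,round(p[0]['score'],2),np.round(p[0]['position'],1),ray(m,p[0]['position'],z).round(4))
    b=im[:,:,::-1]; 
    if n=='top': b=b[200:330,260:420].repeat(4,0).repeat(4,1)
    if n=='scene': b=b[190:300,240:380].repeat(5,0).repeat(5,1)
    cv2.imwrite(f'pics/{n}6.png',b)
pickle.dump(D,open('d6.pkl','wb'))
E
```

```text
t 21.77 tcp [ 0.4322 -0.0624  0.0825] q6 -0.4 grip 0.341 F [ 0.4 -0.2 -3.3]
turn rows(6deg): [ 0.01 -0.    0.01]  shift rows now-axes: [0.08 2.36 0.08]  goal-axes: [0.08 2.36 0.08] tool y now [ 0.98   0.197 -0.001]
wrist leaf_hole 0.76 [476.  298.8] [ 0.5058 -0.0481  0.063 ]
wrist jamb_gap 0.91 [567.  298.4] [ 0.5621 -0.04    0.063 ]
top jamb_gap 0.93 [337.8 252.8] [ 0.5589 -0.037   0.063 ]
scene leaf_hole 0.8 [305.1 242.4] [ 0.5128 -0.0297  0.063 ]
scene jamb_gap 0.66 [316.3 233. ] [ 0.573  -0.0233  0.063 ]
```

View pics/wrist6.png

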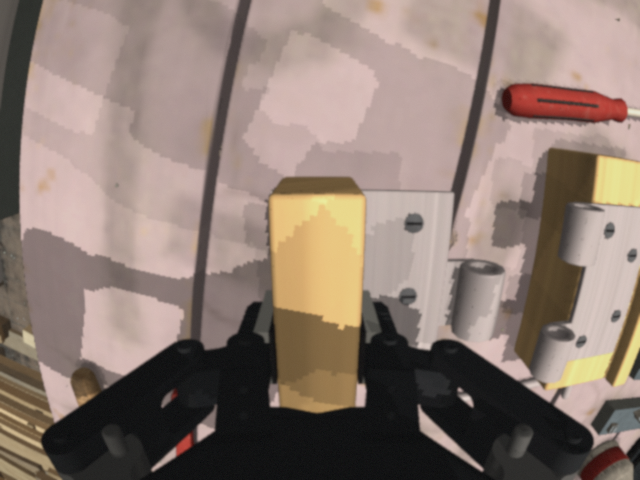

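View pics/top6.png

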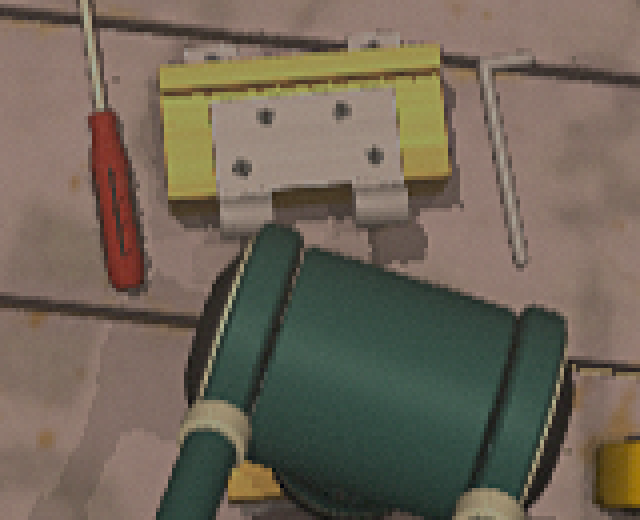

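View pics/scene6.png

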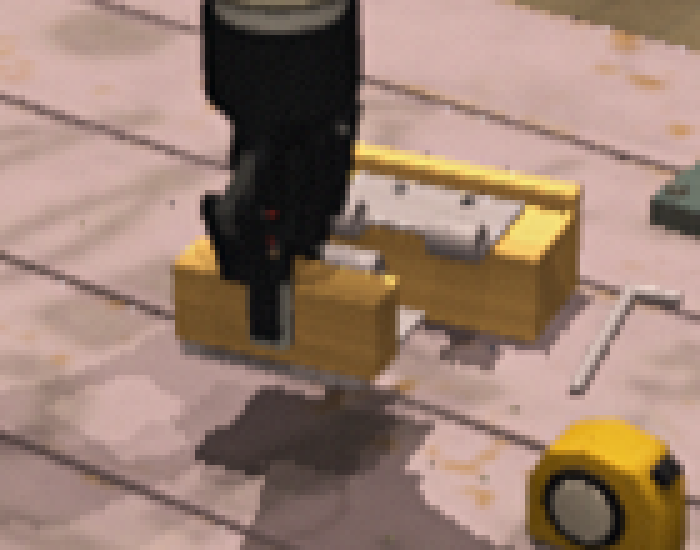

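```bash
cat > chk.py <<'E'
from h import *
import pickle,sys
D=pickle.load(open(sys.argv[1],'rb')); m,im=D['wrist']; P=[float(x) for x in sys.argv[2].split(',')]; L=[float(x) for x in sys.argv[3].split(',')]
x0,y0,x1,y1=[int(v) for v in sys.argv[5].split(',')]; k=min(800/(x1-x0),600/(y1-y0))
b=cv2.resize(im[y0:y1,x0:x1,::-1],None,fx=k,fy=k,interpolation=cv2.INTER_CUBIC)
for parts,p,c in ((JAMB,P,(0,255,0)),(LEAF,L,(255,0,255))):
    for A in parts:
        h=cv2.convexHull(proj(m,xf(A,p)).astype(np.float32))[:,0]
        cv2.polylines(b,[np.round(((h+.5-[x0,y0])*k-.5)*16).astype(np.int32)],True,c,1,cv2.LINE_AA,4)
cv2.imwrite(sys.argv[4],b)
E
python3 - <<'E'
from h import *
import pickle
D=pickle.load(open('d6.pkl','rb')); m=D['wrist'][0]
read_camera('wrist'); s=silhouettes('wrist','jamb'); 
J2=JAMB+[box(23,35,-75,75,52,64)]
for J in (JAMB,J2): print(fit([(m,s[0]['region'].astype(float))],J,[.614,-.029,.195]))
E
python3 chk.py d6.pkl .613,-.0285,.198 .4322,-.0624,.197,.054 pics/c6.png 440,130,640,400
```

```text
(array([ 0.61538176, -0.02809173,  0.19665748]), np.float64(0.04331488797482508))
(array([ 0.61466725, -0.02845371,  0.18345523]), np.float64(0.032815016909742534))
```

View pics/c6.png

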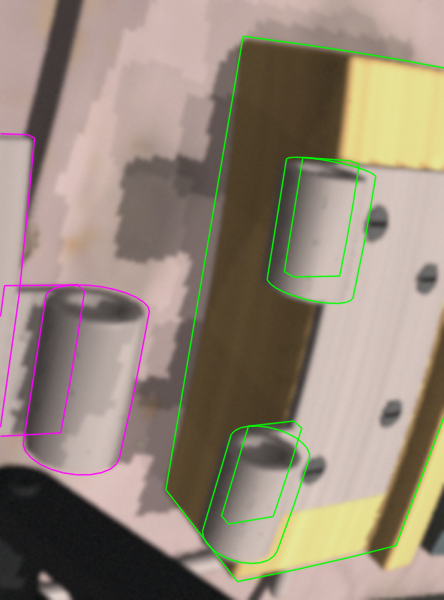

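Request:
servo_tool(
  moves=[
    [[0,0,0],[0.08,0.3,0.1],1],
    [[0,0,0],[0,0.3,0],1],
    [[0,0,0],[0,0.3,0],1],
    [[0,0,0],[0,0.3,0],1],
    [[0,0,0],[0,0.2,0],1],
    [[0,0,0],[0,0,0],1],
    [[0,0,0],[0,0,0],1],
  ],
)

```text
time: 23.2
tcp_pos: [0.4669, -0.0584, 0.0806]
eef_rot: [0.448, 0.547, -0.448, 0.547]
contact_force: [0.2, 0.2, -2.4]
grip_width: 0.341
```

```bash
cat > snap.py <<'E'
from h import *
import pickle,sys
goal([.491,-.0532,.0805],.197)
D={}
for n in('wrist','scene'):
    m=cam(n); im=read_camera(n); D[n]=(m,im)
    for q,z in (('leaf_hole',.063),('jamb_gap',.063)):
        p=pinpoint(n,q)
        if p: print(n,q,round(p[0]['score'],2),np.round(p[0]['position'],1),ray(m,p[0]['position'],z).round(4))
pickle.dump(D,open(sys.argv[1],'wb'))
cv2.imwrite(sys.argv[2],cv2.resize(D['scene'][1][205:265,270:360,::-1],None,fx=8,fy=8,interpolation=cv2.INTER_CUBIC))
s=read_state(); p=s['tcp_pos']; open('L','w').write(f"{p[0]},{p[1]},.197,{p[2]-.0285}")
E
python3 snap.py d7.pkl pics/s7.png; python3 chk.py d7.pkl .614,-.0285,.196 $(cat L) pics/c7.png 440,130,640,400
```

```text
t 23.2 tcp [ 0.4669 -0.0584  0.0806] q6 -0.38 grip 0.341 F [ 0.2  0.2 -2.4]
turn rows(6deg): [ 0.01 -0.    0.01]  shift rows now-axes: [ 0.01  0.99 -0.01]  goal-axes: [ 0.01  0.99 -0.01] tool y now [ 0.98   0.197 -0.001]
wrist leaf_hole 0.95 [476.1 296.7] [ 0.5391 -0.0423  0.063 ]
wrist jamb_gap 0.93 [515.  295.1] [ 0.5603 -0.0383  0.063 ]
scene leaf_hole 0.97 [314.9 237.6] [ 0.5492 -0.0354  0.063 ]
scene jamb_gap 0.86 [314.9 235.9] [ 0.5572 -0.0298  0.063 ]
```

View pics/c7.png

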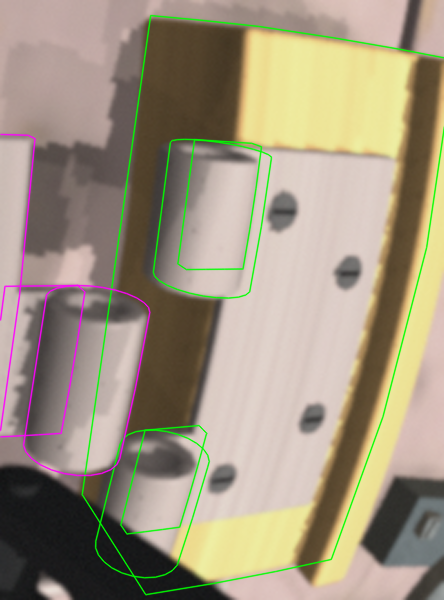

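View pics/s7.png

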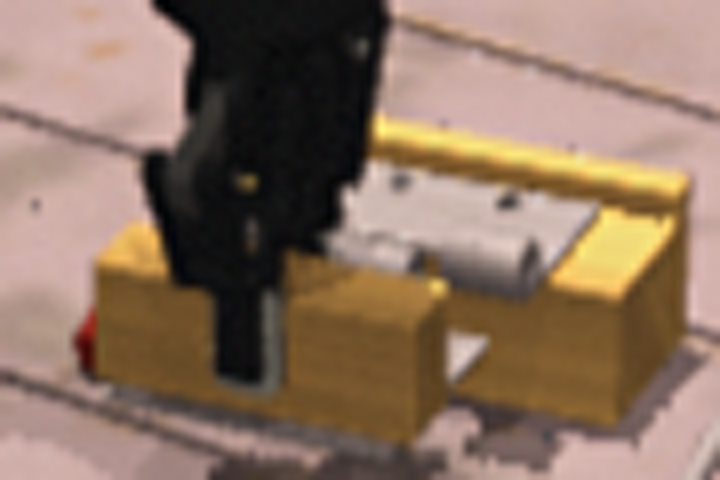

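Request:
servo_tool(
  moves=[
    [[0,0,0],[0,0.2,0],1],
    [[0,0,0],[0,0.2,0],1],
    [[0,0,0],[0,0.2,0],1],
    [[0,0,0],[0,0.15,0],1],
    [[0,0,0],[0,0.1,0],1],
    [[0,0,0],[0,0,0],1],
    [[0,0,0],[0,0,0],1],
  ],
)

```text
time: 24.38
tcp_pos: [0.4878, -0.0543, 0.0807]
eef_rot: [0.448, 0.547, -0.448, 0.547]
contact_force: [-0.2, -0.9, -2.8]
grip_width: 0.336
```

```bash

python3 snap.py d8.pkl pics/s8.png; python3 chk.py d8.pkl .6127,-.0285,.197 $(cat L) pics/c8.png 440,130,640,400
```

```text
t 24.38 tcp [ 0.4878 -0.0543  0.0807] q6 -0.36 grip 0.336 F [-0.2 -0.9 -2.8]
turn rows(6deg): [ 0.01 -0.    0.  ]  shift rows now-axes: [ 0.01  0.13 -0.02]  goal-axes: [ 0.01  0.13 -0.02] tool y now [ 0.98   0.197 -0.   ]
wrist leaf_hole 0.59 [477.9 297.8] [ 0.5612 -0.0386  0.063 ]
scene leaf_hole 0.59 [318.2 234.9] [ 0.5669 -0.0338  0.063 ]
scene jamb_gap 0.81 [317.5 234.9] [ 0.5658 -0.0322  0.063 ]
```

View pics/c8.png

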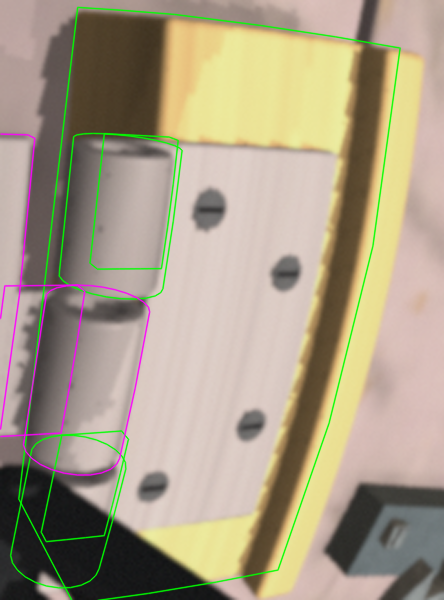

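View pics/s8.png

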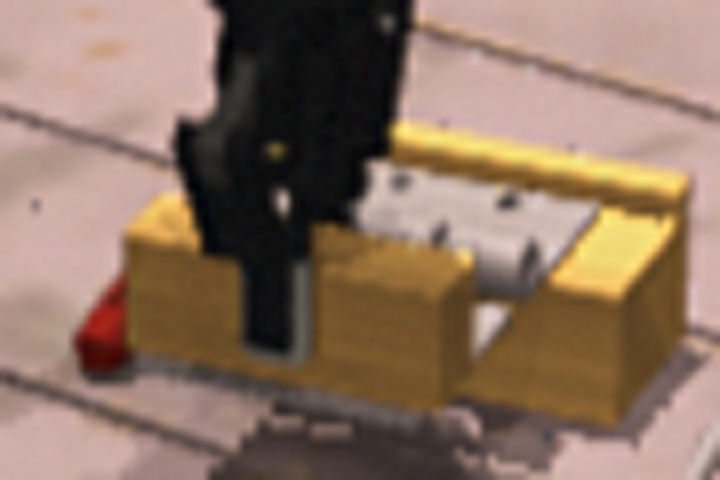

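```bash

python3 chk.py d8.pkl .6117,-.0287,.197 $(cat L) pics/c8b.png 450,180,530,240
```

```text
(no output)
```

View pics/c8b.png

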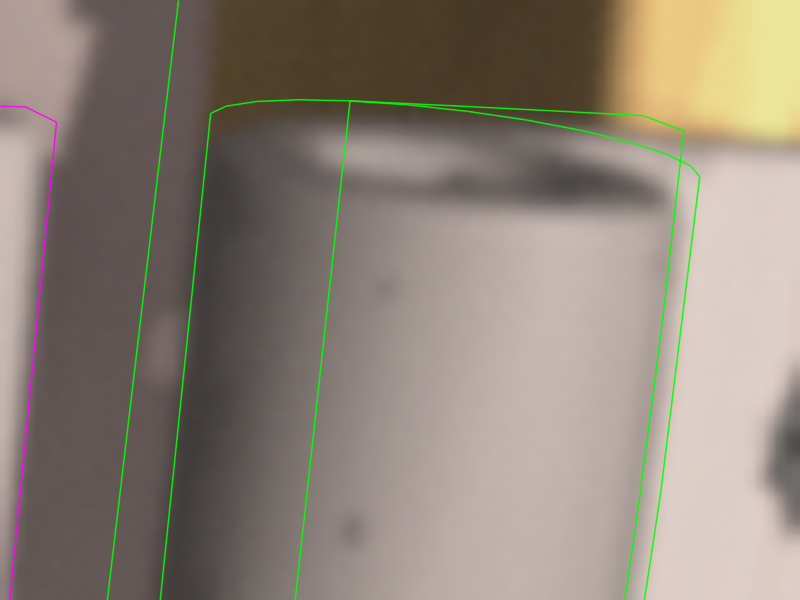

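```bash

python3 chk.py d8.pkl .6117,-.0287,.197 $(cat L) pics/c8c.png 445,250,525,350
```

```text
(no output)
```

View pics/c8c.png

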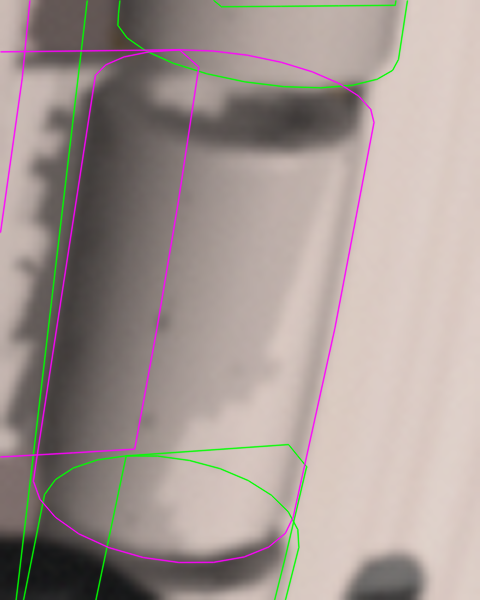

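Request:
servo_tool(
  moves=[
    [[0,0,0],[0,0.06,-0.05],1],
    [[0,0,0],[0,0,0],1],
    [[0,0,0],[0,0,0],1],
  ],
)

```text
time: 25.05
tcp_pos: [0.4892, -0.0527, 0.0808]
eef_rot: [0.448, 0.547, -0.448, 0.547]
contact_force: [0.2, -0.2, -3.0]
grip_width: 0.335
```

```bash
sed 's/'"'wrist'"'/'"'scene'"'/' chk.py > chks.py
python3 snap.py d9.pkl pics/s9.png; cat L; python3 chks.py d9.pkl .6117,-.0288,.197 $(cat L) pics/cs9.png 275,205,365,265;python3 chk.py d9.pkl .6117,-.0288,.197 $(cat L) pics/c9.png 440,180,540,350; python3 - <<'E'
from h import *
import pickle
m,im=pickle.load(open('d9.pkl','rb'))['scene']
for a in ([.5627,-.0385,.063],[.5627,-.0385,.065],[.5667,-.0385,.063]): print(proj(m,[a]))
print(Ro.from_quat(read_state()['eef_rot']).as_matrix().round(4))
E
```

```text
t 25.05 tcp [ 0.4892 -0.0527  0.0808] q6 -0.36 grip 0.335 F [ 0.2 -0.2 -3. ]
turn rows(6deg): [ 0.01 -0.    0.  ]  shift rows now-axes: [0.01 0.07 0.03]  goal-axes: [0.01 0.07 0.03] tool y now [ 0.98   0.197 -0.   ]
wrist leaf_hole 0.76 [475.7 298.1] [ 0.5616 -0.0374  0.063 ]
scene leaf_hole 0.6 [315.7 234.3] [ 0.5659 -0.0263  0.063 ]
scene jamb_gap 0.97 [313.9 235. ] [ 0.5599 -0.0247  0.063 ]
0.48922743307031874,-0.052737862360227004,.197,0.05227234856587776[[318.76932884 235.96581748]]
[[318.76956676 235.2976069 ]]
[[319.62349207 235.39162885]]
[[ 0.      0.9805  0.1967]
 [ 0.      0.1967 -0.9805]
 [-1.      0.     -0.    ]]
```

View pics/cs9.png

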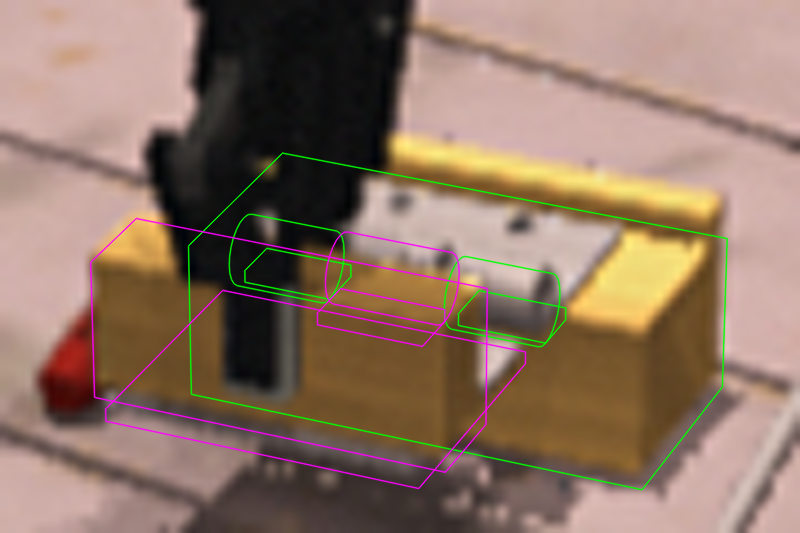

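View pics/c9.png

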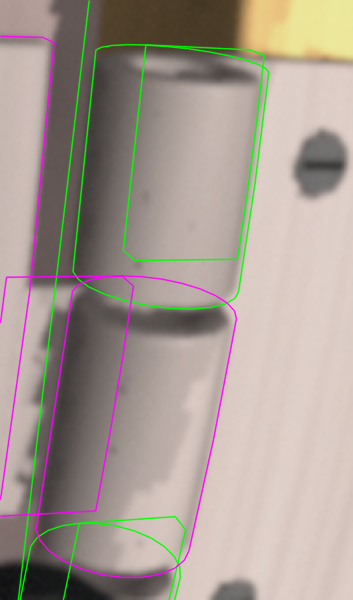

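```bash
python3 - <<'E'
import pickle,cv2,numpy as np
m,im=pickle.load(open('d9.pkl','rb'))['scene']
cv2.imwrite('pics/z9.png',cv2.resize(im[222:262,305:350,::-1],None,fx=15,fy=15,interpolation=cv2.INTER_CUBIC))
E
```

```text
(no output)
```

View pics/z9.png

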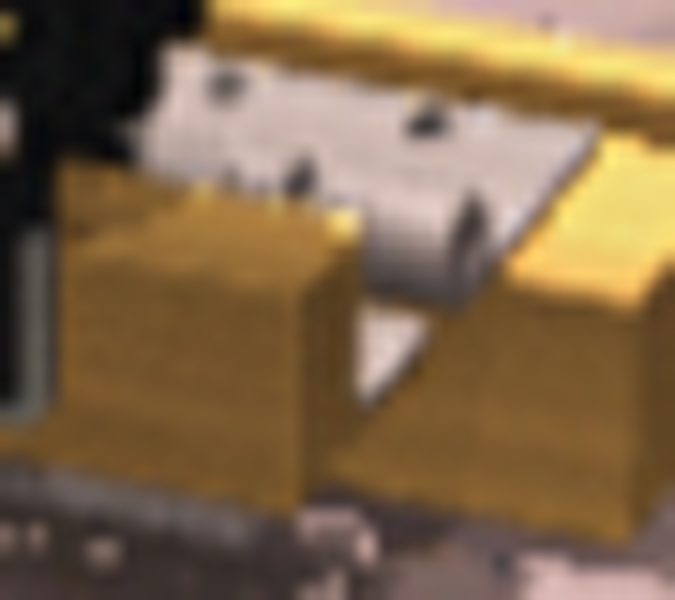

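```bash
python3 - <<'E'
from h import *
import pickle
m,im=pickle.load(open('d9.pkl','rb'))['scene']
P=[.6117,-.0288,.197]
g=lambda x,y,z: proj(m,xf(np.array([[x,y,z]]),P))[0]
a=g(-.05,-.049,.063); a0=g(-.05,-.049,.066)
for d in ((0,0,0),(.002,0,0),(0,.002,0),(0,0,.002)):
    b=g(-.05+d[0],-.017+d[1],.063+d[2]); print(d,(a-b).round(2), b.round(2),(305+299.5/15,222+178/15))
print(a, 305+468/15,222+235/15)
# batten bottom -y/-x corner of leaf vs jamb bottom corner
L=[float(v) for v in open('L').read().split(',')]
print(proj(m,xf(np.array([[-.015,-.055,.004],[-.015,-.055,.048]]),L)),proj(m,xf(np.array([[-.035,-.075,0],[-.035,-.075,.052]]),P)))
E
```

```text
(0, 0, 0) [11.25  2.25] [324.7  237.16] (324.96666666666664, 233.86666666666667)
(0.002, 0, 0) [10.95  2.57] [324.99 236.84] (324.96666666666664, 233.86666666666667)
(0, 0.002, 0) [11.94  2.39] [324.   237.02] (324.96666666666664, 233.86666666666667)
(0, 0, 0.002) [11.24  2.92] [324.7  236.49] (324.96666666666664, 233.86666666666667)
[335.94335251 239.41003229] 336.2 237.66666666666666
[[324.600545   257.62782939]
 [324.68579854 242.14133483]] [[346.73460595 259.59362198]
 [347.1636359  242.47832297]]
```

Request:
servo_tool(
  moves=[
    [[0,0,0],[0,0,0],1],
    [[0,0,0],[0,0,0],1],
    [[0,0,0],[0,0,0],1],
    [[0,0,0],[0,0,0],1],
  ],
)

```text
time: 25.85
tcp_pos: [0.4893, -0.0527, 0.0808]
eef_rot: [0.448, 0.547, -0.448, 0.547]
contact_force: [-0.1, 0.4, -2.1]
grip_width: 0.338
```

```bash
python3 - <<'E'
from h import *
s=read_state(); print(s['tcp_pos'],s['contact_force'],s['moment'],s['grip_width'],abs(s['qvel']).max())
read_camera('top'); T=cam('top')
for q in ("tape_measure","sanding_block","driver_b","hinge_pin"):
    p=pinpoint('top',q); print(q,p and ray(T,p[0]['position'],0).round(3))
finish_job()
E
```

```text
[ 0.48925197 -0.05274754  0.08080178] [-0.11685014  0.42306266 -2.10815176] [-0.01357177  0.0304562  -0.03424333] 0.33791476921354524 0.001765074881494777
tape_measure []
sanding_block [ 0.509 -0.362  0.   ]
driver_b [0.602 0.076 0.   ]
hinge_pin [ 0.608 -0.132  0.   ]
the job is handed in; nothing more can be done
```

I moved the tape measure about 19 cm to the right and let go of it there, standing upright. I then picked up the loose leaf by its batten and handed the job in at about 26 s. The leaf is held with its knuckle in the gap between the two jamb knuckles. The job reports no verdict, so the figures below are my own checks.

- **Alignment:** outlines of the leaf and jamb drawn over the wrist picture put the hole about 1–2 mm from the gap's middle, across and along. Batten and jamb corners in the scene picture put the height within about 1 mm. I could not measure the height more precisely, because the batten hides the lower part of the loose knuckle in that view.
- **Leaf free of the jamb:** the wrist force stayed at the leaf's weight, about 2–3 N down with no notable sideways force. The arm was still.
- **Bystanders:** their positions in the top picture are within about 1 cm of where they started, which is about what the measurement can resolve.
- **Checks that failed or disagreed:**
  - The last search for the tape in the top picture found nothing. Its upright stand rests on the wrist picture taken after I let go, and on later scene pictures.
  - The pinpoint network's position for the gap differed from my outline fit by 2–3 mm in some wrist and top pictures, and by more in the scene camera. I went with the outlines.

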